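# Park the spring bolt of a bottle jig and slide the carriage to capping

## Robot

A 6-joint arm with a two-finger parallel gripper is mounted at the origin on the work surface. World frame = base frame: x ahead of the robot, y to its left, z up, the work surface at z = 0. Lengths are in m, angles in degrees, forces in N, time in s.
With the tool pointing down it reaches from about 0.3 to 0.775 m from the base axis. Payload 14.6 kg.
Tool frame: the origin (TCP) lies at the very end of the fingers, on their centre line; the grasp point (between the pads) lies 19 mm behind it; z points along the fingers, y is the line along which they close (so a half turn about z gives the same grasp; the last joint's range is limited). The gripper opens to 85 mm and grips with 20 to 120 N. Pads are 22 mm wide; open, the fingers measure 114 mm over their backs; the gripper's body (76 mm by 85 mm) begins 54 mm behind the grasp point. The pads swing forward as they close: fully open they stand 13 mm farther back than shut.
Start: joints at [69.122, 17.183, 87.147, -0, 75.671, -3.816], TCP at [0.161, 0.526, 0.231] pointing down, gripper open.
Joint ranges: [-173.82, 173.82], [-45.26, 126.66], [13.44, 144.39], [-59.66, 239.66], [0, 175.72], [-146.38, 146.38]. Speed limits (degrees/s): [127.2, 127.2, 147.25, 180, 180, 180].

## Interface

Orientations are given as [roll, pitch, yaw] about the fixed x, y, z axes, in that order (R = Rz(yaw) Ry(pitch) Rx(roll)).
In Python, from bench import get_obs, imaging, ticket gives the robot as it stands.
- The arm moves only by the shell command python3 -m crank 'ROWS' [OPENING]. ROWS is JSON, a list of rows, each a list of 6 numbers: the shift along the tool's x, y, z in cm, then the turn, a rotation vector about the tool's x, y, z in rad. A call has 1 to 20 rows; each row shifts and turns the commanded pose from where the row before left it, along the tool's axes as they then stand; what a row does not reach is not made up. A row lasts 1/12 s, in which the tool goes at most 41.7 mm and 7.16 degrees, less where a joint would pass 70% of its speed; a pose out of reach is approached as far as the arm can. A call with a gripper value outside its range is refused whole. OPENING is the gripper's target within -1 to 1 (fully open at 1, half-way at 0, shut at -1), set as the call begins (- or left out, the last holds). The fingers move at their own pace and stop on an object; the grip force is fixed at half the most. Time passes only in rows, so rows that do not move let the fingers close. It gives the time, the measured TCP pose, the force, the opening and the grip force at its end, in the units of the state.
- get_obs(): the state, without advancing time (a new reading comes with each control period).
- imaging.grab_frame(name): name is "side" or "top"; returns a dict with "color" (384x512x3 uint8, red, green, blue), "camera_matrix" (3x3 intrinsics, pixels), "extrinsics" (4x4, takes a point from world to camera coordinates). Camera axes: x right, y up, looking along -z (the intrinsics and any distortion apply to the point x, -y, -z); pixel columns grow to the right and rows downward; lengths in m; the calibration is good to about 2 mm. A picture is of the moment at which its call begins. There is no depth.
- ticket.finish_job(): hands the job in; it is judged then, once.
The state is a dict: "t": time; "joint_pos": joint angles; "qd": joint speeds; "effort": joint torques, N m; "position": TCP position; "ee_rot": TCP orientation; "force": force on the tool from outside, world axes, zero at the start; "torque": the same for the moment, N m; "opening": finger opening in m; "grip_force": force on a finger pad.
Only numpy, scipy, OpenCV 4.12 (cv2) and the standard library are available. Lean on these libraries where they do the work, as an engineer would, in place of code of your own. Each camera call takes 0.05 s, during which the arm holds its last target. There are 200 camera calls.

## Task

The carriage with the open oil bottles is bolted in place by the spring plunger with the red T-handle. Gently pull the handle up until you feel its stop, keep it up and twist it anticlockwise (seen from above) until you feel the end of its turn, then ease it down into the rest notch so that it stays retracted when you let go. Then slide the carriage by its steel post, smoothly, fully home against the green end stop; do not strain the plunger against its stops, do not push the carriage against the bolt, and leave the other bottles and the beaker alone.

Things in the scene. Friction and masses are not known exactly. Their poses are not given: they have to be found in the camera images.
- jig: Bottle jig fixed to the table: aluminium base 240 x 320 x 10 mm. Origin on the table under the jig, z up. The carriage travels along the jig's +y towards a green end stop (top 32 mm above the table). The axis of the plunger is upright at jig x = -55 mm, y = +20 mm, on a blue bracket (column and arm, top 48 mm above the table, 44 mm wide in y, jig x from -108 to -30 mm).
- sleeve: Dark steel cup of the plunger, 42 mm diameter, 48 to 60 mm above the table; origin on the plunger axis at table level, axes as the jig. A brass liner (27 mm diameter) stands in it, highest point 87 to 103 mm above the table; its height and angle differ each time and are not measured. Pressing the plunger on it (stop, rim, wall) with over 20 N besides the springs damages it.
- plunger: The plunger: upright pin, cross bar and red T-handle; its origin is on its axis, at table level when the pin is fully down, and it rises and turns with the plunger; x along the handle's long side.
- handle (a point): Centre of the red T-handle of the plunger: 38 mm long (its x axis), 14 mm thick (y, grip it across this), 24 mm tall; 122 mm above the table when the pin is down, with a 11 mm thick neck below it. Its x points along the jig's x at the start.
- plunger_lift (a joint): How far the plunger is pulled up from fully down (m). Spring: 4 N down at 0, plus 0.15 N per mm, plus 0.12 N per mm/s. It can turn only when its cross bar is above the brass rim: lifted 11 to 26 mm, differently each time; a firm stop ends the pull 2 mm above that (13 to 28 mm). Less lifted, the bar strikes the rim after 0.05 to 0.5 rad. The rest notch is 4 mm below the rim (lift 7 to 22 mm).
- plunger_turn (a joint): Turn of the plunger, anticlockwise seen from above (rad), 0 at the start. A spring turns it back (0.04 to 0.07 N m, plus 0.06 per rad/s): a bar left on the rim slips back and drops. The turn ends at a wall at 1.0 to 1.4 rad, varying, felt 11 mm from the axis (0.22 N m is 20 N; gives 1 rad per 1.2 N m). The rest notch is 0 to 0.25 rad back from it; hold the handle until the bar is down in it.
- carriage: White carriage plate 120 x 200 mm, top 26 mm above the table, with three open bottles (28 mm diameter, tops 92 mm above the table, fixed in it along its far (+x) side) and a steel post. Origin at table level, axes as the jig. Its centre stands at jig y = -60 mm at the start.
- carriage_slide (a joint): How far the carriage has slid along the jig's +y (m): 0 at the start, 0.080 fully home at the green stop. Friction 3 N, plus 8 N per m/s. The pin blocks it (after 1.5 mm) while the plunger is lifted less than 6 mm.
- post (a point): Grip point on the upright steel post of the carriage: a 16 mm diameter cylinder whose top is 95 mm above the table; this point is on its axis, 80 mm above the table. It moves with the carriage along the jig's +y.
- amber_bottle: Capped amber bottle standing on the table beside the jig, 36 mm diameter, 85 mm tall; origin at the centre of its base. Leave alone.
- cobalt_bottle: Capped dark blue bottle standing on the table beside the jig, 40 mm diameter, 100 mm tall; origin at the centre of its base. Leave alone.
- beaker: Empty glass beaker standing on the table behind the jig, 52 mm diameter, 65 mm tall; origin at the centre of its base. Leave alone.

How it is judged:
By the outcome, as a careful person would: the job done as asked, in the order asked, and still so for the second after the job is handed in, with the robot touching nothing.
It also fails if it takes over 72 s, if anything falls off the work surface, if the arm or the gripper's body presses on something with over 40 N, if the wrist force passes 120 N, or if a joint passes its speed limit or range.

## Working session

There is one attempt and no reset: what is moved stays moved. The work goes in short steps, Python scripts to look and compute and a shell command to move; the robot and the scene stay as the last step left them, time stands still between calls to the robot, and variables do not carry over. Pictures are saved under pics/ and viewed, at most 10 in all, crops included, and the job is handed in when it is done.

```bash
ls; mkdir -p pics; python3 - <<'E'
from bench import get_obs, imaging
import cv2
o=get_obs()
print({k:o[k] for k in('t','position','ee_rot','force','torque','opening','grip_force')})
for n in('side','top'):
    f=imaging.grab_frame(n); cv2.imwrite(f'pics/{n}0.png',f['color'][:,:,::-1])
    print(n,f['camera_matrix'],f['extrinsics'],[k for k in f])
E
```

```text
pics
{'t': 0.0, 'position': array([0.16127214, 0.52555667, 0.2306938 ]), 'ee_rot': array([-1.79928969e+02, -4.45117838e-03,  1.62941089e+02]), 'force': array([-0.40335662,  0.69598852, -0.21806497]), 'torque': array([ 0.0115305 , -0.01909232, -0.00132801]), 'opening': 0.08564343492948952, 'grip_force': 0.0}
side [[456.82665934   0.         251.45287454]
 [  0.         456.82665934 194.6367626 ]
 [  0.           0.           1.        ]] [[ 0.90573589 -0.42378514 -0.00697592 -0.56709777]
 [ 0.26908047  0.56222065  0.78198699 -0.24265489]
 [-0.32747245 -0.71015076  0.62325572 -0.96419574]
 [ 0.          0.          0.          1.        ]] ['color', 'camera_matrix', 'extrinsics']
top [[394.06306313   0.         258.23356488]
 [  0.         394.06306313 196.77821861]
 [  0.           0.           1.        ]] [[-0.00529511 -0.99961623  0.02719122  0.00361788]
 [ 0.99062571 -0.00153186  0.13659557 -0.67066213]
 [-0.1365015   0.02765961  0.99025365 -1.00338748]
 [ 0.          0.          0.          1.        ]] ['color', 'camera_matrix', 'extrinsics']
```

View pics/side0.png

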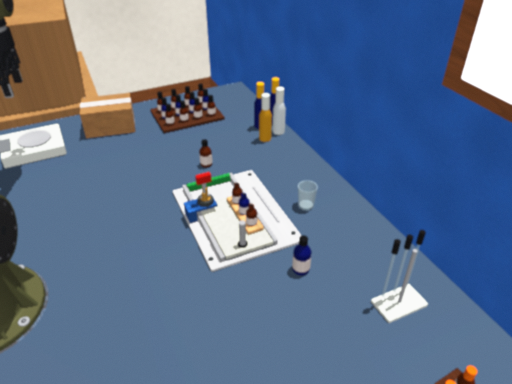

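View pics/top0.png

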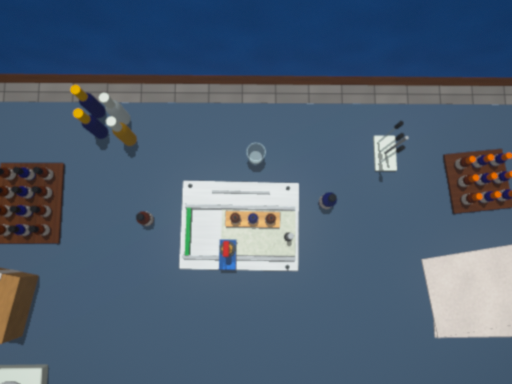

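The side view shows the red handle at about (204,178), the post near (242,240) and the green stop at (208,182). The top view shows the handle at about (227,250), the post at (289,237), and the jig spanning (181–299, 181–271). Now I'll measure these.

```bash
cat > h.py <<'E'
import numpy as np, cv2
from bench import get_obs, imaging
def ray(f,uv):
    K,E=f['camera_matrix'],f['extrinsics']
    d=np.linalg.inv(K)@[uv[0],uv[1],1]; d=np.array([d[0],-d[1],-d[2]])
    R,t=E[:3,:3],E[:3,3]
    return -R.T@t, R.T@d
def onz(f,uv,z):
    c,d=ray(f,uv); return c+d*(z-c[2])/d[2]
def proj(f,p):
    E=f['extrinsics'];q=E[:3,:3]@p+E[:3,3];q=f['camera_matrix']@[q[0],-q[1],-q[2]];return q[:2]/q[2]
def tri(f,a,g,b):
    c,d=ray(f,a);e,h=ray(g,b)
    s=np.linalg.lstsq(np.c_[d,-h],e-c,rcond=None)[0]
    p,q=c+s[0]*d,e+s[1]*h
    return (p+q)/2,np.linalg.norm(p-q)
def red(f):
    r,g,b=[f['color'][:,:,i].astype(int) for i in range(3)]
    return ((r>120)&(g<70)&(b<70)).astype(np.uint8)
E
python3 - <<'E'
from h import *
s,t=imaging.grab_frame('side'),imaging.grab_frame('top')
def blobs(m,x0,x1,y0,y1,mn=8):
    m=m.copy();k=np.zeros_like(m);k[y0:y1,x0:x1]=1;n,l,st,c=cv2.connectedComponentsWithStats(m*k)
    return [(st[i].tolist(),c[i].round(1)) for i in range(1,n) if st[i][4]>=mn]
rs=blobs(red(s),150,320,150,280);rt=blobs(red(t),170,310,170,280)
print(rs,rt)
print('handle',tri(s,rs[0][1],t,rt[0][1]),onz(t,rt[0][1],.122),onz(s,rs[0][1],.122))
# jig outline
g=t['color'].min(2); m=(g>150).astype(np.uint8)
m=cv2.morphologyEx(m,cv2.MORPH_CLOSE,np.ones((9,9)))
cs,_=cv2.findContours(m[150:300,150:330],0,2);c=max(cs,key=cv2.contourArea)+[[150,150]]
r=cv2.minAreaRect(c);P=[onz(t,p,.01) for p in cv2.boxPoints(r)]
print('jig',np.round(P,4),'centre',np.mean(P,0),[np.linalg.norm(P[i]-P[i-1]) for i in range(4)])
for i in range(2):
  e=P[i+1]-P[i];print('ang',np.degrees(np.arctan2(e[1],e[0])))
gr=t['color'].astype(int);m=((gr[:,:,1]>90)&(gr[:,:,0]<70)&(gr[:,:,2]<110)).astype(np.uint8)
print('green',blobs(m,170,310,170,280))
for n,f,x,y,w,h in(('a',t,170,170,140,110),('b',s,165,160,150,110)):
    cv2.imwrite(f'pics/c{n}.png',cv2.resize(f['color'][y:y+h,x:x+w,::-1],None,fx=5,fy=5,interpolation=2))
E
```

```text
[([196, 173, 15, 11, 131], array([203., 178.]))] [([223, 242, 6, 15, 73], array([225.7, 249. ]))]
handle (array([0.53348187, 0.08275677, 0.11948234]), np.float64(0.0013519058237171722)) [0.53282408 0.08282603 0.122     ] [0.53310023 0.07925372 0.122     ]
jig [[ 0.4819  0.2138  0.01  ]
 [ 0.722   0.215   0.01  ]
 [ 0.7161 -0.114   0.01  ]
 [ 0.4744 -0.1051  0.01  ]] centre [0.59859039 0.05243775 0.01      ] [np.float64(0.31904301376536776), np.float64(0.2401246888125249), np.float64(0.32899029493130644), np.float64(0.24188217902720524)]
ang 0.26926024865888276
ang -91.02914515812994
green [([186, 209, 5, 46, 145], array([187.9, 231. ]))]
```

View pics/ca.png

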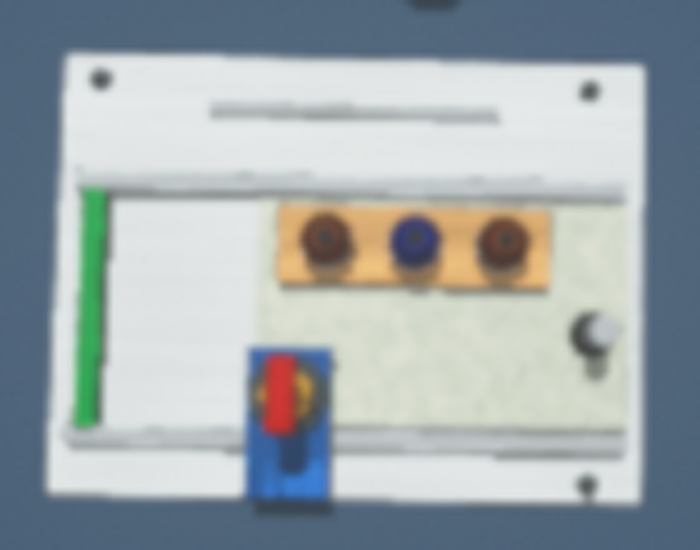

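View pics/cb.png

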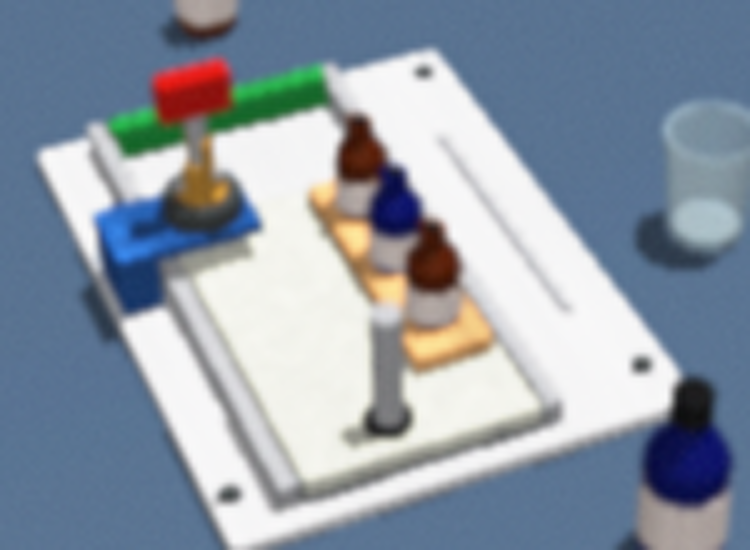

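The top crop shows the jig corners at crop px (67,54), (645,66), (640,503) and (47,495). The handle top is at (280,395) and the post top at (603,330). In the side crop the handle is at (192,92) and the post top at (386,313).

```bash
python3 - <<'E'
from h import *
s,t=imaging.grab_frame('side'),imaging.grab_frame('top')
T=lambda x,y:np.array([170+x/5-.4,170+y/5-.4]); S=lambda x,y:np.array([165+x/5-.4,160+y/5-.4])
C=[onz(t,T(*p),.01) for p in((67,54),(645,66),(640,503),(47,495))]
print('top corners',np.round(C,4),np.mean(C,0)); 
D=[onz(s,S(*p),.01) for p in((38,153),(433,52),(690,385),(232,552))]
print('side corners',np.round(D,4))
a=lambda v:np.degrees(np.arctan2(v[1],v[0]))
for Q in (C,[D[1],D[2],D[3],D[0]]): print([round(a(v),2) for v in (Q[0]-Q[1],Q[3]-Q[2],Q[0]-Q[3],Q[1]-Q[2])])
print('post top',tri(s,S(386,313),t,T(603,330)),onz(t,T(603,330),.095),onz(s,S(386,313),.095))
# handle top face from top camera: corners
print('handle ends top',[onz(t,T(*p),.134).round(4) for p in((265,355),(297,355),(263,434),(296,434))])
print('bolts',[onz(t,T(*p),.01).round(4) for p in((101,80),(590,92),(587,486))])
print('bracket',[onz(t,T(*p),.048).round(4) for p in((250,349),(332,350),(330,500),(246,500))])
print('cams',ray(s,(0,0))[0],ray(t,(0,0))[0])
m=red(t);ys,xs=np.nonzero(m[230:270,215:240]);print(cv2.minAreaRect(np.c_[xs+215,ys+230].astype(np.float32)))
E
```

```text
top corners [[ 0.7215  0.2075  0.01  ]
 [ 0.7146 -0.112   0.01  ]
 [ 0.4758 -0.1047  0.01  ]
 [ 0.4822  0.2132  0.01  ]] [0.59853952 0.05101044 0.01      ]
side corners [[ 0.4818  0.2089  0.01  ]
 [ 0.7197  0.2015  0.01  ]
 [ 0.7143 -0.1066  0.01  ]
 [ 0.4728 -0.1118  0.01  ]]
[np.float64(88.76), np.float64(88.86), np.float64(-1.36), np.float64(-1.76)]
[np.float64(89.01), np.float64(88.4), np.float64(-1.79), np.float64(1.25)]
post top (array([ 0.5659467 , -0.07755024,  0.09120443]), np.float64(0.0006974272240882014)) [ 0.56547178 -0.07702063  0.095     ] [ 0.56463175 -0.08151979  0.095     ]
handle ends top [array([0.5527, 0.0897, 0.134 ]), array([0.5527, 0.0744, 0.134 ]), array([0.5153, 0.0904, 0.134 ]), array([0.5152, 0.0747, 0.134 ])]
bolts [array([0.707 , 0.1886, 0.01  ]), array([ 0.7   , -0.0812,  0.01  ]), array([ 0.4851, -0.0762,  0.01  ])]
bracket [array([0.5582, 0.1029, 0.048 ]), array([0.5575, 0.0601, 0.048 ]), array([0.4803, 0.061 , 0.048 ]), array([0.4805, 0.1043, 0.048 ])]
cams [ 0.26318695 -0.78862636  0.78673745] [0.52743041 0.03034245 1.08511921]
((225.5, 249.0), (14.0, 5.0), 90.0)
```

```bash
python3 -m crank '[[-1,-0.65,0,0,0,0],[-2,-1.3,0,0,0,0],[-2.6,-1.68,0,0,0,0],[-2.6,-1.68,0,0,0,0],[-2.6,-1.68,0,0,0,0],[-2.6,-1.68,0,0,0,0],[-2.6,-1.68,0,0,0,0],[-2.6,-1.68,0,0,0,0],[-2.6,-1.68,0,0,0,0],[-2.6,-1.68,0,0,0,0],[-2.6,-1.68,0,0,0,0],[-2.6,-1.68,0,0,0,0],[-2.6,-1.68,0,0,0,0],[-2.6,-1.68,0,0,0,0],[-2.6,-1.68,0,0,0,0],[-2.6,-1.68,0,0,0,0],[-2.6,-1.68,0,0,0,0],[-2.6,-1.68,0,0,0,0],[-2,-1.3,0,0,0,0],[-2,-1.3,0,0,0,0]]' 1
python3 -m crank '[[0,0,0,0,0,0.12],[0,0,0,0,0,0.124],[0,0,0,0,0,0.124],[0,0,0,0,0,0.124],[0,0,0,0,0,0.124],[0,0,0,0,0,0.124],[0,0,0,0,0,0.124],[0,0,0,0,0,0.124],[0,0,0,0,0,0.124],[0,0,0,0,0,0.124],[0,0,0,0,0,0.124],[0,0,0,0,0,0.124],[0,0,0,0,0,0.124],[0,0,0,0,0,0.124],[0,0,0,0,0,0.124],[0,0,0,0,0,0.124],[0,0,0,0,0,0.124],[0,0,0,0,0,0.124],[0,0,0,0,0,0.124],[0,0,0,0,0,0.124]]' 1
```

```text
t: 1.97
position: [0.5343, 0.0807, 0.2312]
ee_rot: [-180.0, -0.0, 162.9]
force: [-0.8, -0.6, -0.3]
opening: 0.085
grip_force: 0.0
t: 3.63
position: [0.5335, 0.082, 0.2313]
ee_rot: [180.0, 0.0, 20.7]
force: [0.5, 0.3, 0.4]
opening: 0.0856
grip_force: 0.0
```

```bash
python3 -m crank '[[0,0,0.5,0,0,0.1],[0,0,0.8,0,0,0.1],[0,0,0.8,0,0,0.1],[0,0,0.8,0,0,0.082],[0,0,0.8,0,0,0],[0,0,0.8,0,0,0],[0,0,0.8,0,0,0],[0,0,0.8,0,0,0],[0,0,0.5,0,0,0],[0,0,0.4,0,0,0],[0,0,0,0,0,0]]' -0.3
python3 - <<'E'
from h import *
s,t=imaging.grab_frame('side'),imaging.grab_frame('top')
a=cv2.resize(t['color'][180:300,170:290],(480,480));b=cv2.resize(s['color'][120:240,150:270],(480,480))
cv2.imwrite('pics/pair1.png',np.hstack([a,b])[:, :, ::-1][:480,:800] if 0 else cv2.resize(np.hstack([a,b]),(800,400))[:,:,::-1])
E
```

```text
t: 4.55
position: [0.5335, 0.0827, 0.1605]
ee_rot: [180.0, 0.1, -0.8]
force: [-0.1, -0.4, -0.5]
opening: 0.0302
grip_force: 0.0
```

View pics/pair1.png

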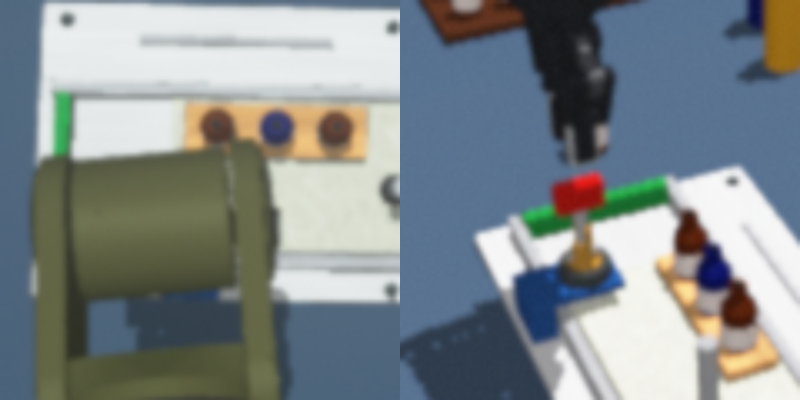

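The left half (top view) is hidden by the arm. In the right half (side view) the fingers, tips near (580,155), are directly above the red handle at (578,195). Descending now.

```bash
python3 -m crank '[[0,0,0.3,0,0,0],[0,0,0.6,0,0,0],[0,0,0.6,0,0,0],[0,0,0.6,0,0,0],[0,0,0.6,0,0,0],[0,0,0.6,0,0,0],[0,0,0.6,0,0,0],[0,0,0.6,0,0,0],[0,0,0.4,0,0,0],[0,0,0.3,0,0,0],[0,0,0,0,0,0]]' 0.2
python3 -m crank '[[0,0,0,0,0,0],[0,0,0,0,0,0],[0,0,0,0,0,0],[0,0,0,0,0,0],[0,0,0,0,0,0]]' -0.45; python3 -c "
from bench import get_obs;print(get_obs()['torque'])"
```

```text
t: 5.57
position: [0.5336, 0.0827, 0.1086]
ee_rot: [180.0, 0.0, -0.8]
force: [0.4, 1.0, 0.2]
opening: 0.0513
grip_force: 0.0
t: 5.98
position: [0.5338, 0.0827, 0.1095]
ee_rot: [-180.0, -0.0, -0.8]
force: [0.2, 0.3, -0.5]
opening: 0.0236
grip_force: 0.0
[-0.01790161 -0.04116837  0.0424358 ]
```

```bash
python3 -m crank '[[0,0,0,0,0,0],[0,0,0,0,0,0],[0,0,0,0,0,0],[0,0,0,0,0,0],[0,0,0,0,0,0]]' -1; python3 -c "
from bench import get_obs;print(get_obs()['torque'])"
```

```text
t: 6.4
position: [0.5339, 0.0825, 0.1095]
ee_rot: [180.0, -0.0, -0.8]
force: [-1.1, -3.5, 3.9]
opening: 0.013
grip_force: 60.6
[-0.6806408   0.07296982 -0.05755405]
```

```bash
python3 -m crank '[[0,0.02,0,0,0,0],[0,0.02,0,0,0,0],[0,0,-0.05,0,0,0],[0,0,-0.05,0,0,0],[0,0,-0.1,0,0,0],[0,0,-0.1,0,0,0],[0,0,-0.1,0,0,0],[0,0,0,0,0,0]]'; python3 -c "
from bench import get_obs;print(get_obs()['torque'])"
```

```text
t: 7.07
position: [0.5337, 0.0823, 0.1133]
ee_rot: [180.0, 0.0, -0.8]
force: [0.9, -1.0, -5.0]
opening: 0.0128
grip_force: 59.5
[-0.32474252 -0.23032254  0.02669453]
```

```bash
python3 -m crank '[[0,0,-0.1,0,0,0],[0,0,-0.1,0,0,0],[0,0,-0.1,0,0,0],[0,0,-0.1,0,0,0],[0,0,-0.1,0,0,0],[0,0,-0.1,0,0,0],[0,0,-0.1,0,0,0],[0,0,-0.1,0,0,0],[0,0,0,0,0,0]]';  python3 -m crank '[[0,0,-0.05,0,0,0],[0,0,-0.05,0,0,0],[0,0,0,0,0,0]]'; python3 -m crank '[[0,0,-0.05,0,0,0],[0,0,-0.05,0,0,0],[0,0,0,0,0,0]]'
```

```text
t: 7.82
position: [0.5338, 0.0823, 0.1215]
ee_rot: [-180.0, -0.0, -0.8]
force: [0.8, -1.2, -6.0]
opening: 0.0129
grip_force: 59.3
t: 8.07
position: [0.5337, 0.0823, 0.1224]
ee_rot: [180.0, 0.0, -0.8]
force: [-0.4, -1.3, -6.4]
opening: 0.0128
grip_force: 59.3
t: 8.32
position: [0.5337, 0.0823, 0.1234]
ee_rot: [180.0, 0.0, -0.8]
force: [-0.1, -1.3, -6.7]
opening: 0.0128
grip_force: 59.3
```

```bash
cat > guard.py <<'E'
import sys
from bench import get_obs
o=get_obs();l=(o['position'][2]-.1095)*1e3;ex=o['force'][2]+4.5+.15*l
print(f"lift {l:.2f} excess {ex:.2f} tz {o['torque'][2]:.3f}"); sys.exit(ex<-1.5)
E
G="python3 guard.py"
python3 -m crank '[[0,0,-0.05,0,0,0],[0,0,0,0,0,0]]' >/dev/null; $G && python3 -m crank '[[0,0,-0.05,0,0,0],[0,0,0,0,0,0]]' >/dev/null; $G && python3 -m crank '[[0,0,-0.05,0,0,0],[0,0,0,0,0,0]]' >/dev/null && $G && python3 -m crank '[[0,0,-0.05,0,0,0],[0,0,0,0,0,0]]' >/dev/null && $G && python3 -m crank '[[0,0,-0.05,0,0,0],[0,0,0,0,0,0]]' >/dev/null && $G && python3 -m crank '[[0,0,-0.05,0,0,0],[0,0,0,0,0,0]]' >/dev/null && $G && python3 -m crank '[[0,0,-0.05,0,0,0],[0,0,0,0,0,0]]' >/dev/null && $G && python3 -m crank '[[0,0,-0.05,0,0,0],[0,0,0,0,0,0]]' && $G
```

```text
lift 14.35 excess 0.99 tz -0.035
lift 14.35 excess 0.99 tz -0.035False
False
```

```bash
sed -i 's/sys.exit(ex<-1.5)/sys.exit(int(ex<-1.5))/' guard.py
G="python3 guard.py"
python3 -m crank '[[0,0,-0.05,0,0,0],[0,0,0,0,0,0]]' >/dev/null && $G && python3 -m crank '[[0,0,-0.05,0,0,0],[0,0,0,0,0,0]]' >/dev/null && $G && python3 -m crank '[[0,0,-0.05,0,0,0],[0,0,0,0,0,0]]' >/dev/null && $G && python3 -m crank '[[0,0,-0.05,0,0,0],[0,0,0,0,0,0]]' >/dev/null && $G && python3 -m crank '[[0,0,-0.05,0,0,0],[0,0,0,0,0,0]]' >/dev/null && $G && python3 -m crank '[[0,0,-0.05,0,0,0],[0,0,0,0,0,0]]' >/dev/null && $G && python3 -m crank '[[0,0,-0.05,0,0,0],[0,0,0,0,0,0]]' >/dev/null && $G && python3 -m crank '[[0,0,-0.05,0,0,0],[0,0,0,0,0,0]]' && $G
```

```text
lift 14.84 excess 1.51 tz 0.004
lift 15.33 excess 0.20 tz -0.061
lift 15.85 excess 0.34 tz -0.020
lift 16.36 excess 0.76 tz 0.007
lift 16.86 excess 1.37 tz -0.056
lift 17.36 excess 1.12 tz -0.045
lift 17.85 excess 0.54 tz 0.018
t: 9.82
position: [0.5338, 0.0823, 0.1279]
ee_rot: [180.0, -0.0, -0.8]
force: [-0.1, -0.5, -6.8]
opening: 0.0129
grip_force: 59.2
lift 18.37 excess 0.44 tz -0.069
```

```bash
G="python3 guard.py"
python3 -m crank '[[0,0,-0.05,0,0,0],[0,0,0,0,0,0]]' >/dev/null && $G && python3 -m crank '[[0,0,-0.05,0,0,0],[0,0,0,0,0,0]]' >/dev/null && $G && python3 -m crank '[[0,0,-0.05,0,0,0],[0,0,0,0,0,0]]' >/dev/null && $G && python3 -m crank '[[0,0,-0.05,0,0,0],[0,0,0,0,0,0]]' >/dev/null && $G && python3 -m crank '[[0,0,-0.05,0,0,0],[0,0,0,0,0,0]]' >/dev/null && $G && python3 -m crank '[[0,0,-0.05,0,0,0],[0,0,0,0,0,0]]' >/dev/null && $G && python3 -m crank '[[0,0,-0.05,0,0,0],[0,0,0,0,0,0]]' >/dev/null && $G && python3 -m crank '[[0,0,-0.05,0,0,0],[0,0,0,0,0,0]]' >/dev/null && $G&& python3 -m crank '[[0,0,-0.05,0,0,0],[0,0,0,0,0,0]]' >/dev/null && $G && python3 -m crank '[[0,0,-0.05,0,0,0],[0,0,0,0,0,0]]' >/dev/null && $G && python3 -m crank '[[0,0,-0.05,0,0,0],[0,0,0,0,0,0]]' >/dev/null && $G && python3 -m crank '[[0,0,-0.05,0,0,0],[0,0,0,0,0,0]]' >/dev/null && $G
```

```text
lift 18.85 excess 0.89 tz 0.024
lift 19.37 excess 0.99 tz -0.026
lift 19.84 excess 0.97 tz 0.014
lift 20.35 excess 0.35 tz -0.031
lift 20.85 excess 0.17 tz -0.029
lift 21.38 excess 0.74 tz 0.019
lift 21.88 excess 1.34 tz -0.013
lift 22.34 excess 0.96 tz -0.025
lift 22.87 excess 1.28 tz -0.013
lift 23.38 excess 1.74 tz -0.054
lift 23.60 excess -2.09 tz -0.010
```

The stop was felt at a lift of about 23.5 mm. I'll back off slightly, then start the turn.

```bash
python3 -m crank '[[0,0,0.04,0,0,0],[0,0,0.04,0,0,0],[0,0,0,0,0,0]]'; python3 guard.py;  python3 -m crank '[[0,0,0,0,0,-0.03],[0,0,0,0,0,-0.05],[0,0,0,0,0,-0.05],[0,0,0,0,0,-0.05],[0,0,0,0,0,0],[0,0,0,0,0,0]]'; python3 guard.py
```

```text
t: 11.9
position: [0.5338, 0.0823, 0.1325]
ee_rot: [180.0, -0.0, -0.8]
force: [0.1, -1.9, -6.9]
opening: 0.0131
grip_force: 59.3
lift 23.00 excess 1.09 tz 0.013
t: 12.4
position: [0.5338, 0.0824, 0.1325]
ee_rot: [-180.0, -0.0, 9.4]
force: [-0.7, -0.7, -8.1]
opening: 0.0129
grip_force: 59.3
lift 23.01 excess -0.16 tz -0.027
```

```bash
python3 -m crank '[[0,0,0,0,0,-0.05],[0,0,0,0,0,-0.05],[0,0,0,0,0,-0.05],[0,0,0,0,0,-0.05],[0,0,0,0,0,-0.05],[0,0,0,0,0,-0.05],[0,0,0,0,0,0],[0,0,0,0,0,0]]'; python3 guard.py;  python3 -m crank '[[0,0,0,0,0,-0.05],[0,0,0,0,0,-0.05],[0,0,0,0,0,-0.05],[0,0,0,0,0,-0.05],[0,0,0,0,0,-0.05],[0,0,0,0,0,-0.05],[0,0,0,0,0,0],[0,0,0,0,0,0]]'; python3 guard.py; python3 - <<'E'
from h import *
for i in range(1): print(get_obs()['torque'],get_obs()['effort'])
E
```

```text
t: 13.07
position: [0.5337, 0.0825, 0.1325]
ee_rot: [-180.0, 0.0, 26.5]
force: [-0.1, 1.4, -7.5]
opening: 0.0128
grip_force: 59.3
lift 22.96 excess 0.42 tz -0.088
t: 13.73
position: [0.5336, 0.0826, 0.1324]
ee_rot: [-180.0, 0.0, 43.7]
force: [-1.9, 2.4, -7.7]
opening: 0.0125
grip_force: 59.3
lift 22.92 excess 0.23 tz -0.049
[ 0.68810834  0.34829205 -0.04855321] [ -1.72325615 -59.57680106 -36.11172438  -0.86072367  -0.38935477
  -0.42042249]
```

```bash
cat > tg.py <<'E'
import sys, numpy as np
from h import *
a=[]
for i in range(3):
    o=get_obs(); a.append(np.r_[o['force'],o['torque'][2]]); imaging.grab_frame('side')
m=np.mean(a,0); y=o['ee_rot'][2]
print(f"turn {np.radians(y+.8):.3f} z {o['position'][2]:.4f} F {m[:3].round(1)} tz {m[3]:.3f}"); sys.exit(int(m[3]<-.12))
E
G="python3 tg.py"
python3 -m crank '[[0,-0.02,0,0,0,-0.03],[0,-0.01,0,0,0,-0.03],[0,0,0,0,0,-0.04],[0,0,0,0,0,0]]' >/dev/null && $G && python3 -m crank '[[0,0,0,0,0,-0.03],[0,0,0,0,0,-0.03],[0,0,0,0,0,0]]' >/dev/null && $G && python3 -m crank '[[0,0,0,0,0,-0.02],[0,0,0,0,0,-0.02]]' >/dev/null && $G && python3 -m crank '[[0,0,0,0,0,-0.02],[0,0,0,0,0,-0.02]]' >/dev/null && $G
```

```text
turn 0.877 z 0.1324 F [-1.4  2.6 -7.8] tz -0.052
turn 0.938 z 0.1325 F [-1.7  3.4 -7.5] tz -0.060
turn 0.981 z 0.1324 F [-2.   3.7 -6.7] tz -0.049
turn 1.022 z 0.1324 F [-2.8  4.4 -6.8] tz -0.076
```

```bash
G="python3 tg.py"
python3 -m crank '[[0.01,-0.03,0,0,0,0],[0.01,-0.03,0,0,0,0],[0,0,0,0,0,0]]' >/dev/null; $G && python3 -m crank '[[0,0,0,0,0,-0.02],[0,0,0,0,0,-0.02]]' >/dev/null && $G && python3 -m crank '[[0,0,0,0,0,-0.02],[0,0,0,0,0,-0.02]]' >/dev/null && $G && python3 -m crank '[[0,0,0,0,0,-0.02],[0,0,0,0,0,-0.02]]' >/dev/null && $G&& python3 -m crank '[[0,0,0,0,0,-0.02],[0,0,0,0,0,-0.02]]' >/dev/null && $G
```

```text
turn 1.020 z 0.1326 F [-1.3  1.9 -7.5] tz -0.062
turn 1.061 z 0.1325 F [-0.5  1.7 -7.5] tz -0.087
turn 1.101 z 0.1325 F [-0.5  1.1 -7.1] tz -0.060
turn 1.141 z 0.1325 F [-0.7  0.5 -7.1] tz -0.053
turn 1.181 z 0.1325 F [-0.8  1.  -7.5] tz -0.056
```

```bash
G="python3 tg.py"
python3 -m crank '[[0,0,0,0,0,-0.02],[0,0,0,0,0,-0.02]]' >/dev/null && $G && python3 -m crank '[[0,0,0,0,0,-0.02],[0,0,0,0,0,-0.02]]' >/dev/null && $G && python3 -m crank '[[0,0,0,0,0,-0.02],[0,0,0,0,0,-0.02]]' >/dev/null && $G && python3 -m crank '[[0,0,0,0,0,-0.02],[0,0,0,0,0,-0.02]]' >/dev/null && $G&& python3 -m crank '[[0,0,0,0,0,-0.02],[0,0,0,0,0,-0.02]]' >/dev/null && $G
```

```text
turn 1.221 z 0.1325 F [-0.9  1.  -7.1] tz -0.070
turn 1.261 z 0.1325 F [-1.1  1.3 -7.3] tz -0.099
turn 1.301 z 0.1325 F [-0.8  1.2 -8. ] tz -0.094
turn 1.341 z 0.1325 F [-0.8  1.1 -7.6] tz -0.106
turn 1.381 z 0.1325 F [ 0.6  1.7 -7.8] tz -0.139
```

```bash
python3 tg.py; python3 -m crank '[[0,0,0,0,0,-0.02],[0,0,0,0,0,0]]' >/dev/null ; python3 tg.py;python3 tg.py
```

```text
turn 1.380 z 0.1325 F [ 0.7  1.5 -8.1] tz -0.136
turn 1.400 z 0.1325 F [ 1.1  1.1 -7.6] tz -0.178
turn 1.400 z 0.1325 F [ 1.4  1.5 -8.8] tz -0.169
```

The end wall was felt at about 1.32 rad. Next I'll relax to the wall and ease down to feel for the rim or notch.

```bash
G="python3 guard.py"; cat > fz.py <<'E'
import sys
from bench import get_obs
o=get_obs();l=(o['position'][2]-.1095)*1e3
print(f"lift {l:.2f} turn {(o['ee_rot'][2]+.8)/57.2958:.3f} F {o['force'].round(1)} tz {o['torque'][2]:.3f}"); sys.exit(int(o['force'][2]>-4))
E
G="python3 fz.py"
python3 -m crank '[[0,0,0,0,0,0.03],[0,0,0,0,0,0.03],[0,0,0.05,0,0,0],[0,0,0.05,0,0,0],[0,0,0,0,0,0]]' >/dev/null ; $G && python3 -m crank '[[0,0,0.03,0,0,0],[0,0,0,0,0,0]]' >/dev/null && $G && python3 -m crank '[[0,0,0.03,0,0,0],[0,0,0,0,0,0]]' >/dev/null && $G&& python3 -m crank '[[0,0,0.03,0,0,0],[0,0,0,0,0,0]]' >/dev/null && $G&& python3 -m crank '[[0,0,0.03,0,0,0],[0,0,0,0,0,0]]' >/dev/null && $G
```

```text
lift 21.98 turn 1.341 F [ 0.3  0.9 -7.3] tz -0.120
lift 21.67 turn 1.340 F [-0.6  0.9 -5.7] tz -0.084
lift 21.37 turn 1.340 F [ 0.2  1.7 -6.2] tz -0.109
lift 21.06 turn 1.340 F [-0.1  0.4 -6.7] tz -0.083
lift 20.73 turn 1.340 F [-0.5  0.5 -6.5] tz -0.142
```

```bash
G="python3 fz.py"
python3 -m crank '[[0,0,0.03,0,0,0],[0,0,0,0,0,0]]' >/dev/null ; $G && python3 -m crank '[[0,0,0.03,0,0,0],[0,0,0,0,0,0]]' >/dev/null && $G && python3 -m crank '[[0,0,0.03,0,0,0],[0,0,0,0,0,0]]' >/dev/null && $G&& python3 -m crank '[[0,0,0.03,0,0,0],[0,0,0,0,0,0]]' >/dev/null && $G&& python3 -m crank '[[0,0,0.03,0,0,0],[0,0,0,0,0,0]]'  && $G
```

```text
lift 20.43 turn 1.340 F [ 0.7  2.  -5.9] tz -0.159
lift 20.11 turn 1.340 F [ 0.3  1.  -7.3] tz -0.086
lift 19.82 turn 1.340 F [ 0.3  0.5 -5.4] tz -0.196
lift 19.52 turn 1.340 F [-0.2  1.  -6.6] tz -0.153
t: 21.03
position: [0.5331, 0.083, 0.1287]
ee_rot: [-180.0, 0.0, 76.0]
force: [0.4, 0.3, -6.2]
opening: 0.0128
grip_force: 59.6
lift 19.22 turn 1.340 F [ 0.4  0.3 -6.2] tz -0.098
```

Past the rim level with no support, so the bar is in the notch. I'll ease the twist slightly and lower to the notch floor.

```bash
G="python3 fz.py"
python3 -m crank '[[0,0,0,0,0,0.015],[0,0,0,0,0,0.015],[0,0,0.05,0,0,0],[0,0,0.05,0,0,0],[0,0,0,0,0,0]]' >/dev/null ; $G && python3 -m crank '[[0,0,0.03,0,0,0],[0,0,0,0,0,0]]' >/dev/null && $G && python3 -m crank '[[0,0,0.03,0,0,0],[0,0,0,0,0,0]]' >/dev/null && $G&& python3 -m crank '[[0,0,0.03,0,0,0],[0,0,0,0,0,0]]' >/dev/null && $G&& python3 -m crank '[[0,0,0.03,0,0,0],[0,0,0,0,0,0]]' >/dev/null && $G && python3 -m crank '[[0,0,0.03,0,0,0],[0,0,0,0,0,0]]'  && $G
```

```text
lift 18.17 turn 1.310 F [ 1.   1.2 -5.9] tz -0.092
lift 17.90 turn 1.310 F [-0.2  0.7 -6.7] tz -0.119
lift 17.63 turn 1.310 F [-0.2  0.7 -6.5] tz -0.104
lift 17.42 turn 1.310 F [-0.6  0.7 -5.2] tz -0.117
lift 17.30 turn 1.310 F [-1.1  1.6 -2.2] tz -0.068
```

The notch floor was felt at a lift of about 17.4 mm, about 4 mm below the rim as expected. Release and look.

```bash
python3 -m crank '[[0,0,0.03,0,0,0],[0,0,0,0,0,0]]'; python3 fz.py; python3 -m crank '[[0,0,0,0,0,0],[0,0,0,0,0,0],[0,0,0,0,0,0],[0,0,0,0,0,0],[0,0,0,0,0,0]]' 0.1; python3 -m crank '[[0,0,-0.3,0,0,0],[0,0,-0.7,0,0,0],[0,0,-1,0,0,0],[0,0,-1,0,0,0],[0,0,-1,0,0,0],[0,0,-1,0,0,0],[0,0,-0.5,0,0,0],[0,0,-0.2,0,0,0]]'
python3 - <<'E'
from h import *
s=imaging.grab_frame('side');m=red(s);m[:150]=0;m[280:]=0;m[:,:150]=0;m[:,320:]=0
n,l,st,c=cv2.connectedComponentsWithStats(m);print(st[1:],c[1:])
cv2.imwrite('pics/side2.png',cv2.resize(s['color'][110:260,150:300],(600,600),interpolation=2)[:,:,::-1])
E
```

```text
t: 22.28
position: [0.5332, 0.083, 0.1266]
ee_rot: [180.0, -0.0, 74.2]
force: [-1.8, 0.7, 1.1]
opening: 0.0132
grip_force: 60.5
lift 17.09 turn 1.310 F [-1.8  0.7  1.1] tz -0.127
t: 22.7
position: [0.5333, 0.083, 0.1264]
ee_rot: [180.0, -0.0, 74.2]
force: [0.3, -0.2, 0.7]
opening: 0.0469
grip_force: 0.0
t: 23.37
position: [0.5335, 0.0831, 0.1846]
ee_rot: [179.9, -0.0, 74.2]
force: [-0.0, 0.6, 0.6]
opening: 0.0471
grip_force: 0.0
[[199 165   9  15  79]] [[202.07594937 171.94936709]]
```

View pics/side2.png

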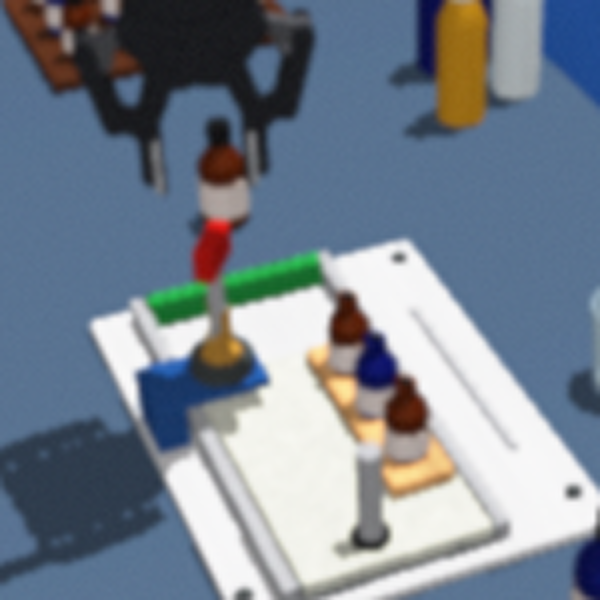

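The picture shows the handle staying raised and turned (crop px (212,250)), with the gripper clear above it. The post top is at crop px (370,452). Moving to the post.

```bash
python3 -m crank '[[0,0,0,0,0,-0.085],[0,0,0,0,0,-0.085],[0,0,0,0,0,-0.085],[-0.6,0.1,0,0,0,0],[-1.4,0.3,0,0,0,0],[-2,0.45,0,0,0,0],[-2,0.45,0,0,0,0],[-2,0.45,0,0,0,0],[-2,0.45,0,0,0,0],[-2,0.45,0,0,0,0],[-2,0.45,0,0,0,0],[-1.4,0.3,0,0,0,0],[-0.6,0.14,0,0,0,0],[0,0,0,0,0,0],[0,0,0,0,0,0]]' 0.1
python3 - <<'E'
from h import *
t=imaging.grab_frame('top');s=imaging.grab_frame('side')
cv2.imwrite('pics/pair3.png',np.hstack([cv2.resize(f,(400,400),interpolation=2) for f in(t['color'][160:280,190:310],s['color'][150:260,190:300])])[:,:,::-1])
p=[onz(t,(170+x/5-.4,170+y/5-.4),.092) for x,y in((326,238),(415,240),(503,241))];print(np.round(p,3))
E
```

```text
t: 24.67
position: [0.5652, -0.0773, 0.1831]
ee_rot: [-180.0, -0.0, 88.8]
force: [-0.3, -0.4, -1.2]
opening: 0.0468
grip_force: 0.0
[[ 0.612  0.062  0.092]
 [ 0.611  0.017  0.092]
 [ 0.611 -0.027  0.092]]
```

View pics/pair3.png

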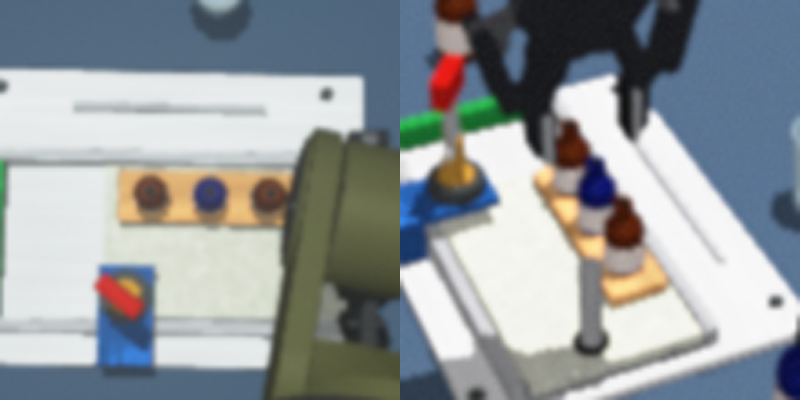

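The top view (left) shows the handle turned, from crop px (97,283) to (142,310). In the side view (right) the fingers, at (545,140) and (632,100), hang above the post at (590,265). I'll check the handle height and angle before continuing.

```bash
python3 - <<'E'
from h import *
t=imaging.grab_frame('top');s=imaging.grab_frame('side')
R=[]
for f,w in((s,(150,280,150,320)),(t,(170,280,170,310))):
    m=np.zeros((384,512),np.uint8);r=red(f);m[w[0]:w[1],w[2]:w[3]]=r[w[0]:w[1],w[2]:w[3]]
    n,l,st,c=cv2.connectedComponentsWithStats(m);i=1+st[1:,4].argmax();R.append(c[i]);ys,xs=np.nonzero(l==i)
    print(st[i],c[i],cv2.minAreaRect(np.c_[xs,ys].astype(np.float32)))
print(tri(s,R[0],t,R[1]))
P=np.array([onz(t,p,.15)[:2] for p in np.c_[xs,ys]]);e,v=np.linalg.eigh(np.cov(P.T));print(np.degrees(np.arctan2(v[1,1],v[0,1])),np.sqrt(e)*12**.5)
E
```

```text
[199 165   9  15  99] [202.50505051 172.04040404] ((202.42306518554688, 172.38462829589844), (7.2562971115112305, 14.31647777557373), 11.309932708740234)
[220 244  13  12  69] [225.94202899 249.28985507] ((225.8688507080078, 249.05735778808594), (14.2120943069458, 5.121475696563721), 39.80556869506836)
(array([0.53287153, 0.08106801, 0.13877951]), np.float64(0.0017374081229179976))
50.79388289861868 [0.01140962 0.03381055]
```

The handle sits about 19 mm above its start height and is stable, so the pin is retracted and resting. Descending on the post.

```bash
python3 -m crank '[[0,0,0.4,0,0,0],[0,0,0.9,0,0,0],[0,0,1.2,0,0,0],[0,0,1.2,0,0,0],[0,0,1.2,0,0,0],[0,0,1.2,0,0,0],[0,0,0.9,0,0,0],[0,0,0.6,0,0,0],[0,0,0.6,0,0,0],[0,0,0,0,0,0]]'; python3 -m crank '[[0,0,0.4,0,0,0],[0,0,0.8,0,0,0],[0,0,0.8,0,0,0],[0,0,0.8,0,0,0],[0,0,0.6,0,0,0],[0,0,0.3,0,0,0],[0,0,0,0,0,0]]'; python3 -m crank '[[0,0,0,0,0,0],[0,0,0,0,0,0],[0,0,0,0,0,0],[0,0,0,0,0,0],[0,0,0,0,0,0],[0,0,0,0,0,0]]' -1
```

```text
t: 25.7
position: [0.565, -0.0776, 0.1001]
ee_rot: [-179.9, -0.0, 88.9]
force: [-0.7, 1.3, -0.1]
opening: 0.0471
grip_force: 0.0
t: 26.28
position: [0.565, -0.0776, 0.0633]
ee_rot: [-179.9, -0.0, 88.9]
force: [0.9, -0.3, 0.6]
opening: 0.047
grip_force: 0.0
t: 26.78
position: [0.5641, -0.0776, 0.0648]
ee_rot: [-179.8, -0.0, 88.9]
force: [-14.6, 0.3, 10.0]
opening: 0.0143
grip_force: 58.3
```

```bash
python3 -m crank '[[0,-0.05,-0.05,0,0,0],[0,-0.05,-0.04,0,0,0],[0,-0.03,0,0,0,0],[0,0,0,0,0,0],[0,0,0,0,0,0]]'
```

```text
t: 27.2
position: [0.5639, -0.0775, 0.065]
ee_rot: [-180.0, -0.0, 88.9]
force: [-1.1, 1.1, -5.3]
opening: 0.0144
grip_force: 58.9
```

```bash
python3 -m crank '[[0.03,0,0.02,0,0,0],[0.06,0,0.02,0,0,0],[0.06,0,0,0,0,0],[0.06,0,0,0,0,0]]'; python3 -m crank '[[0.06,0,0,0,0,0],[0.1,0,0,0,0,0],[0.12,0,0,0,0,0]]'
```

```text
t: 27.53
position: [0.564, -0.0759, 0.065]
ee_rot: [-180.0, 0.0, 88.8]
force: [-3.7, -3.0, -1.1]
opening: 0.0141
grip_force: 59.3
t: 27.78
position: [0.564, -0.0731, 0.0649]
ee_rot: [-180.0, 0.0, 88.8]
force: [-3.7, -3.2, -1.4]
opening: 0.0142
grip_force: 59.3
```

Moved 4.4 mm at the 3 N friction level, so it isn't blocked. Continuing smoothly.

```bash
python3 -m crank '[[0.15,0,0,0,0,0],[0.2,0,0,0,0,0],[0.25,0,0,0,0,0],[0.3,0,0,0,0,0],[0.35,0,0,0,0,0],[0.4,0,0,0,0,0],[0.4,0,0,0,0,0],[0.4,0,0,0,0,0],[0.4,0,0,0,0,0],[0.4,0,0,0,0,0],[0.4,0,0,0,0,0],[0.4,0,0,0,0,0],[0.35,0,0,0,0,0],[0.3,0,0,0,0,0],[0.25,0,0,0,0,0],[0.2,0,0,0,0,0]]'
```

```text
t: 29.12
position: [0.5653, -0.021, 0.0649]
ee_rot: [180.0, 0.0, 88.9]
force: [-4.1, -2.4, 2.1]
opening: 0.0141
grip_force: 59.7
```

```bash
python3 -m crank '[[0.2,0,0,0,0,0],[0.25,0,0,0,0,0],[0.25,0,0,0,0,0],[0.25,0,0,0,0,0],[0.25,0,0,0,0,0],[0.2,0,0,0,0,0],[0.16,0,0,0,0,0],[0.12,0,0,0,0,0],[0.08,0,0,0,0,0],[0.06,0,0,0,0,0],[0.05,0,0,0,0,0]]'; python3 -m crank '[[0.05,0,0,0,0,0],[0.05,0,0,0,0,0],[0.05,0,0,0,0,0],[0.05,0,0,0,0,0]]'; python3 -m crank '[[0.04,0,0,0,0,0],[0.04,0,0,0,0,0]]'
```

```text
t: 30.03
position: [0.5657, -0.0025, 0.0649]
ee_rot: [180.0, 0.0, 88.9]
force: [-1.0, -3.4, 4.1]
opening: 0.0143
grip_force: 59.9
t: 30.37
position: [0.5657, -0.0006, 0.0649]
ee_rot: [180.0, 0.0, 88.8]
force: [-0.9, -2.1, 4.3]
opening: 0.0142
grip_force: 59.9
t: 30.53
position: [0.5657, 0.0003, 0.0649]
ee_rot: [180.0, 0.0, 88.9]
force: [-0.8, -2.9, 4.8]
opening: 0.014
grip_force: 59.9
```

```bash
cat > sg.py <<'E'
import sys
from bench import get_obs
o=get_obs();print(o['position'].round(4),o['force'].round(1));sys.exit(int(o['force'][1]<-6.5))
E
G="python3 sg.py"
python3 -m crank '[[0.03,0,0,0,0,0],[0.03,0,0,0,0,0]]' >/dev/null; $G && python3 -m crank '[[0.03,0,0,0,0,0],[0.03,0,0,0,0,0]]' >/dev/null && $G && python3 -m crank '[[0.03,0,0,0,0,0],[0.03,0,0,0,0,0]]' >/dev/null && $G && python3 -m crank '[[0.03,0,0,0,0,0],[0.03,0,0,0,0,0]]' >/dev/null && $G && python3 -m crank '[[0.03,0,0,0,0,0],[0.03,0,0,0,0,0]]' >/dev/null && $G && python3 -m crank '[[0.03,0,0,0,0,0],[0.03,0,0,0,0,0]]' >/dev/null && $G
```

```text
[0.5657 0.0009 0.0649] [-0.9 -2.9  4.1]
[0.5657 0.0015 0.0649] [-0.9 -3.6  5.5]
[0.5657 0.0021 0.0649] [ 0.7 -2.4  5.3]
[0.5658 0.0024 0.0649] [-0.2 -7.   5.2]
```

```bash
python3 -m crank '[[0.02,0,0,0,0,0],[0,0,0,0,0,0],[0,0,0,0,0,0]]'; python3 -m crank '[[0,0,0,0,0,0],[0,0,0,0,0,0],[0,0,0,0,0,0],[0,0,0,0,0,0],[0,0,0,0,0,0]]' 0.1; python3 -m crank '[[0,0,-0.3,0,0,0],[0,0,-0.8,0,0,0],[0,0,-1.2,0,0,0],[0,0,-1.5,0,0,0],[0,0,-1.5,0,0,0],[0,0,-1.5,0,0,0],[0,0,-1.5,0,0,0],[0,0,-1.5,0,0,0],[0,0,-1.5,0,0,0],[0,0,-1,0,0,0],[0,0,-0.4,0,0,0]]';python3 -m crank '[[-0.5,0,0,0,0,0],[-1.5,0,0,0,0,0],[-2,0,0,0,0,0],[-2,0,0,0,0,0],[-2,0,0,0,0,0],[-2,0,0,0,0,0],[-2,0,0,0,0,0],[-2,0,0,0,0,0],[-2,0,0,0,0,0],[-2,0,0,0,0,0],[-1.5,0,0,0,0,0],[-0.5,0,0,0,0,0],[0,0,0,0,0,0],[0,0,0,0,0,0]]'
python3 - <<'E'
from h import *
t=imaging.grab_frame('top');s=imaging.grab_frame('side')
cv2.imwrite('pics/pair4.png',np.hstack([cv2.resize(f,(400,400),interpolation=2) for f in(t['color'][160:280,170:290],s['color'][150:270,170:290])])[:,:,::-1])
E
```

```text
t: 31.45
position: [0.5658, 0.0024, 0.0649]
ee_rot: [180.0, 0.0, 88.9]
force: [-0.8, -6.6, 5.3]
opening: 0.0145
grip_force: 59.9
t: 31.87
position: [0.5655, 0.0031, 0.0646]
ee_rot: [-180.0, -0.0, 88.9]
force: [0.8, 0.5, 0.0]
opening: 0.0471
grip_force: 0.0
t: 32.78
position: [0.5662, 0.0028, 0.1943]
ee_rot: [179.8, 0.0, 88.9]
force: [-0.1, -0.4, -0.8]
opening: 0.0471
grip_force: 0.0
t: 33.95
position: [0.5616, -0.1967, 0.1914]
ee_rot: [-180.0, -0.0, 88.8]
force: [0.5, 0.0, -0.6]
opening: 0.0471
grip_force: 0.0
```

View pics/pair4.png

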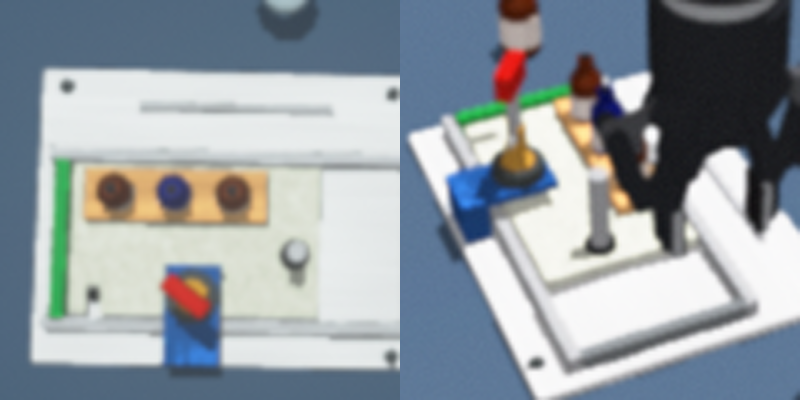

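The picture shows the carriage against the green stop (left view, near (72,240)). The handle is still raised and turned at (187,297), and nothing else was disturbed. Handing in.

```bash
python3 -c "
from bench import ticket;print(ticket.finish_job())"
```

```text
the job is handed in; nothing more can be done
None
```

I parked the plunger retracted in its rest notch, slid the carriage home against the green stop (contact felt after about 80 mm), and handed the job in after about 34 s of robot time; the verdict was not shown.

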